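# Seat a spacer plate on the dowels of an engine casing

## Robot

A 7-joint arm with a two-finger parallel gripper is mounted at the origin on the work surface. World frame = base frame: x ahead of the robot, y to its left, z up, the work surface at z = 0. Lengths are in m, angles in rad, forces in N, time in s.
With the tool pointing down it reaches from about 0.425 to 0.825 m from the base axis. Payload 3.6 kg.
Tool frame: the origin (TCP) lies at the very end of the fingers, on their centre line; the grasp point (between the pads) lies 19 mm behind it; z points along the fingers, y is the line along which they close (so a half turn about z gives the same grasp; the last joint's range is limited). The gripper opens to 85 mm and grips with 20 to 120 N. Pads are 22 mm wide; open, the fingers measure 114 mm over their backs; the gripper's body (76 mm by 85 mm) begins 54 mm behind the grasp point. The pads swing forward as they close: fully open they stand 13 mm farther back than shut.
Start: joints at [1.26, 0.615, -0.013, 1.423, 0.008, 1.103, -0.04], TCP at [0.183, -0.624, 0.231] pointing down, gripper open.
Joint ranges: [-3.12, 3.12], [-0.3, 2.06], [-1.34, 1.32], [0.26, 2.42], [-1.36, 4.5], [0.01, 1.98], [-2.84, 2.84]. Speed limits (rad/s): [2.79, 2.79, 3.14, 3.14, 3.14, 3.14, 3.14].

## Interface

Orientations are given as a rotation vector (axis times angle).
In Python, from station import bot gives the robot as it stands.
- The arm moves only by the tool jog_arm, never from a script. Its argument "moves" is a list of rows, each a list of 2 entries, a list of its own where there are three numbers: the shift along the tool's x, y, z normalised to -1 to 1, where 1 is 0.02 m, then the turn, a rotation vector about the tool's x, y, z normalised to -1 to 1, where 1 is 0.1 rad. In form: [[[tx, ty, tz], [rx, ry, rz]], ...]. A call has 1 to 10 rows; each row shifts and turns the commanded pose from where the row before left it, along the tool's axes as they then stand; what a row does not reach is not made up. A row lasts 1/12 s, in which the tool goes at most 41.7 mm and 7.16 degrees, less where a joint would pass 70% of its speed; a pose out of reach is approached as far as the arm can. A call with a number of a shift or a turn outside -1 to 1 is refused whole. A call with a gripper value outside its range is refused whole. "claw" is the opening, from -1 (shut) to 1 (fully open), set as the call begins (left out, the last holds). The fingers move at their own pace and stop on an object; "force" is the grip in N (left out, the last holds). Time passes only in rows, so rows that do not move let the fingers close. It gives the time, the measured TCP pose, the force, the opening and the grip force at its end, in the units of the state.
- bot.sense(): the state, without advancing time (a new reading comes with each control period).
- bot.get_image(name): name is "side" or "top"; returns a dict with "image" (384x512x3 uint8, red, green, blue), "fov_y" (degrees; the focal length in pixels is half the picture's height over the tangent of half this angle, whatever the lens; pixels are square), "cx", "cy" (the principal point, pixels), "k1" (the pictures are not rectified: a ray, as slopes to the right and down, at radius r is drawn at 1 + k1 r^2 times it, then the intrinsics apply), "eye" and "rotation" of the camera in the world. Camera axes: x right, y down, z forward; pixel columns grow to the right and rows downward; lengths in m; the calibration is good to about 2 mm. A picture is of the moment at which its call begins. There is no depth.
- bot.finish_job(): hands the job in; it is judged then, once.
Trained networks look in the newest picture that a camera, given by its name, has taken for a name from the list of things; names that differ only in an ending like _2 or _b are one class to them, and where a whole thing is asked for, a point or a joint stands for the part that bears it (a point fixed in the world has none). Each returns a list of dicts, best first, with "confidence" (0 to 1); they miss things now and then, are a little off and sometimes report something else, mostly with a low value. They report only what shows in the picture. A call takes as long as a camera call. They do not tell look-alikes from the thing itself.
- bot.find_in(camera, query): "box" ([left, top, width, height] in pixels, round what is visible of it).
- bot.spot_point(camera, query): "location" ([column, row] in pixels: a listed point, or the origin of a listed thing).
The state is a dict: "t": time; "joints": joint angles; "qd": joint speeds; "joint_torque": joint torques, N m; "position": TCP position; "tool_rot": TCP orientation; "force": force on the tool from outside, world axes, zero at the start; "moment": the same for the moment, N m; "gripper_width": finger opening in m; "grip_force": force on a finger pad.
Only numpy, scipy, OpenCV 4.12 (cv2) and the standard library are available. Lean on these libraries where they do the work, as an engineer would, in place of code of your own. Each camera call takes 0.05 s, during which the arm holds its last target. There are 200 camera calls.

## Task

The square aluminium spacer plate is leaning on the two dowel pins of the engine casing. With your fingertips nudge it sideways, without lifting it, until both its small holes drop over the pins and it lies flat on the casing; then push the keeper round by its upright post, as far as it goes, so that it lies over the plate's edge. Leave the other things on the bench where they are.

Things in the scene. Friction and masses are not known exactly. Their poses are not given: they have to be found in the camera images.
- casing: Engine casing, a fixed grey metal block. Origin on the bench, below the middle of the plate's place; z up. Its flat top, 70 mm up, spans x -105 to +60, y -60 to +60 mm, with a square opening 56 mm wide, 45 mm deep round x = y = 0. A 10 mm high foot flange reaches 15 mm further out; a shaft stub on the +x side, 34 mm up, 22 mm out.
- seat (a point): Point on the casing's top face, 70 mm straight above its origin, with the casing's axes. The plate's origin belongs here, its axes parallel to these; it then overhangs the top face by 5 mm on the +x, +y and -y sides.
- pin0 (a point): Tip of the first of two steel dowel pins on the casing's top, at x = +48, y = -40 mm of the casing frame. 10 mm diameter, 10 mm high, the upper 5 mm tapering to 4 mm diameter.
- pin1 (a point): Tip of the other, equal dowel pin, at x = +48, y = +40 mm of the casing frame.
- plate: Loose aluminium spacer plate, 130 x 130 x 6 mm, about 0.25 kg. Origin at the centre of its underside, z up through it. A 51 mm square port through its middle; 13 mm through holes at x = +48, y = -40 (for pin0) and +40 mm (for pin1). At the start its -x edge rests on the casing, its underside leans on the pin tips, 0.1 rad steep, 15 to 34 mm too far to +x, up to 12 mm sideways, turned up to 0.1 rad.
- keeper (a joint): Flat steel arm turning about an upright pivot on the casing's top at x = -85, y = 0 mm. 0 rad: points to the casing's +y, clear of the plate; grows clockwise from above; 1.571, its stop: points to +x, over the plate's edge. Stays where left; 1 N at the post moves it. 16 mm wide, 6 thick, reaches 45 mm from the pivot, underside 2 mm above a seated plate; it cannot pass over a plate that is not down.
- keeper_post (a point): Top of the upright round post on the keeper: 10 mm diameter, 28 mm tall above the arm, 36 mm from the pivot. The point is 112 mm above the bench.
- piston: Bystander: piston, 50 mm wide, 46 high. Origin under its centre.
- bearing: Bystander: ball bearing, 48 mm wide, 15 high. Origin under its centre.
- socket: Bystander: wrench socket, 24 mm wide, 30 high. Origin under its centre.
- screwdriver: Bystander: screwdriver lying along its x.
- wrench: Bystander: wrench lying along its x.
- oil: Bystander: white oil bottle, 68 mm wide, 170 high. Origin under its centre.
- tub: Bystander: grease tub with a white lid, 84 mm wide, 70 high. Origin under its centre.
There are look-alikes about, which are no part of the job. Of the things like the plate, leave any that is blue; of the rest the larger one is meant. Of the things shaped like the casing, the grey one is meant.

How it is judged:
By the outcome, as a careful person would: the job done as asked, in the order asked, and still so for the second after the job is handed in, with the robot touching nothing.
It also fails if it takes over 72 s, if anything falls off the work surface, if the arm or the gripper's body presses on something with over 40 N, if the wrist force passes 120 N, or if a joint passes its speed limit or range.

## Working session

There is one attempt and no reset: what is moved stays moved. The work goes in short steps, Python scripts to look and compute and a tool call to move; the robot and the scene stay as the last step left them, time stands still between calls to the robot, and variables do not carry over. Pictures are saved under pics/ and viewed, at most 10 in all, crops included, and the job is handed in when it is done.

Besides the shell and the picture viewer there is one more tool, called after "Call:" as name(argument=value, ...) on one line, values as JSON. jog_arm: Moves the arm, as the interface text tells. Its arguments: {"type":"object","properties":{"moves":{"type":"array"},"claw":{"type":"number"},"force":{"type":"number"}},"required":["moves"]}

```bash
mkdir -p pics; cat > h.py <<'E'
import numpy as np,cv2
from scipy.spatial.transform import Rotation as R
from station import bot
def cam(n):
    g=bot.get_image(n); g['name']=n; h,w=g['image'].shape[:2]
    f=h/2/np.tan(np.radians(g['fov_y'])/2)
    g['K']=np.array([[f,0,g['cx']],[0,f,g['cy']],[0,0,1]]);g['D']=np.array([g['k1'],0,0,0.])
    g['Rm']=np.array(g['rotation']);g['Rm']=g['Rm'] if g['Rm'].shape==(3,3) else R.from_rotvec(g['Rm']).as_matrix()
    return g
def ray(g,p):
    u=cv2.undistortPoints(np.array([[p]],float),g['K'],g['D'])[0,0]
    return g['Rm']@np.array([u[0],u[1],1])
def atz(g,p,z):
    d=ray(g,p);e=np.array(g['eye']);return e+d*(z-e[2])/d[2]
def proj(g,X):
    X=(np.atleast_2d(X)-g['eye'])@g['Rm']
    return cv2.projectPoints(X,np.zeros(3),np.zeros(3),g['K'],g['D'])[0][:,0]
def save(g,n,box=None,s=1):
    im=g['image'][:,:,::-1]
    if box: x,y,w,h=box; im=im[y:y+h,x:x+w]
    cv2.imwrite('pics/'+n,cv2.resize(im,None,fx=s,fy=s,interpolation=cv2.INTER_CUBIC))
E
python3 - <<'E'
from h import *
np.set_printoptions(precision=3,suppress=True)
ims=[]
for n in('top','side'):
    g=cam(n);print(n,g['eye'],g['Rm'].tolist(),g['fov_y'],g['k1'])
    save(g,n+'0.png',None,1.5)
    for q in('casing','plate'):
        print(q,[(np.round(b['box']),round(b['confidence'],2)) for b in bot.find_in(n,q)])
    for q,z in(('seat',.07),('pin0',.08),('pin1',.08),('plate',.075),('keeper_post',.112),('keeper',.08),('casing',0)):
        print(q,[(np.round(b['location'],1),round(b['confidence'],2),atz(g,b['location'],z)[:2]) for b in bot.spot_point(n,q)])
print(bot.sense())
E
```

```text
top [0.34  0.01  1.353] [[0.021449656970031306, -0.9966425353251336, 0.07901625779900069], [-0.9997630103378705, -0.02167645565837929, -0.0020135615832568426], [0.0037195935298414973, -0.07895434155751327, -0.9968712938856212]] 51.68655861945173 0.010378703685183985
casing [(array([274., 155.,  48.,  64.]), 0.95), (array([159., 214.,  47.,  61.]), 0.69)]
plate [(array([380., 182.,  42.,  36.]), 0.9), (array([282., 149.,  50.,  41.]), 0.64), (array([333., 258.,  51.,  48.]), 0.62)]
seat [(array([181.1, 235.9]), 0.87, array([0.325, 0.288])), (array([318. , 167.3]), 0.67, array([ 0.558, -0.15 ])), (array([304.6, 179.4]), 0.58, array([ 0.517, -0.107]))]
pin0 [(array([314.7, 166.3]), 0.88, array([ 0.559, -0.138])), (array([191.7, 222.7]), 0.85, array([0.368, 0.254])), (array([291.7, 162.5]), 0.8, array([ 0.57 , -0.063])), (array([166.8, 222.9]), 0.62, array([0.366, 0.333])), (array([299.9, 179.3]), 0.51, array([ 0.516, -0.091]))]
pin1 [(array([314.7, 166.3]), 0.88, array([ 0.559, -0.138])), (array([191.7, 222.7]), 0.85, array([0.368, 0.254])), (array([291.7, 162.5]), 0.8, array([ 0.57 , -0.063])), (array([166.8, 222.9]), 0.62, array([0.366, 0.333])), (array([299.9, 179.3]), 0.51, array([ 0.516, -0.091]))]
plate [(array([396.4, 205.9]), 0.74, array([ 0.437, -0.404])), (array([305.5, 170.9]), 0.73, array([ 0.545, -0.109])), (array([355.4, 280.5]), 0.64, array([ 0.196, -0.273]))]
keeper_post [(array([161.7, 265. ]), 0.6, array([0.235, 0.335])), (array([289.4, 195.7]), 0.46, array([ 0.459, -0.056])), (array([291.6, 159.7]), 0.22, array([ 0.573, -0.061]))]Traceback (most recent call last):
  File "<stdin>", line 10, in <module>
ValueError: it knows: bearing, casing, keeper_post, oil, pin, piston, plate, screwdriver, seat, socket, tub, wrench
```

View pics/top0.png

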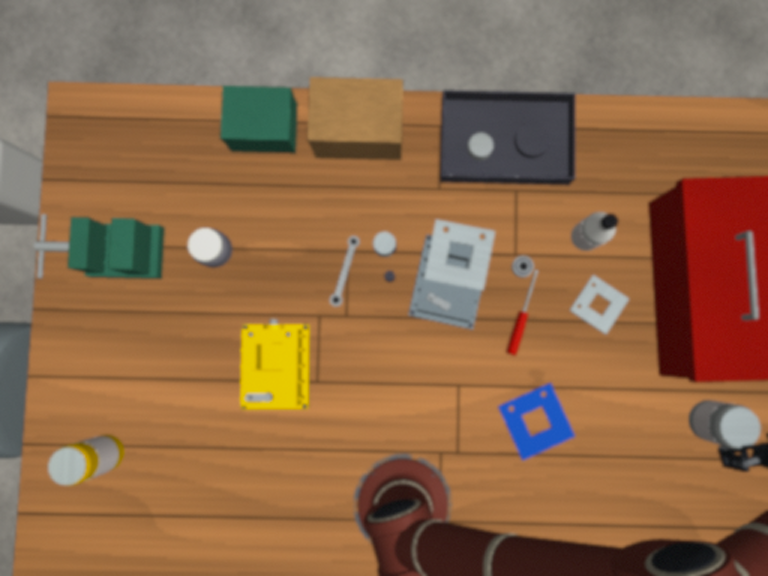

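The top view shows three plate-like things: the large pale one on the grey casing at (305,170), a smaller pale one at (400,203), and a blue one at (357,281). There are two casing-like things: grey at (303,181) and yellow at (183,245). I choose the pale plate on the grey casing. Next I take close crops.

```bash

python3 - <<'E'
from h import *
np.set_printoptions(precision=3,suppress=True)
g=cam('top');save(g,'top1.png',(262,135,80,95),6)
print(g['cx'],g['cy'])
g=cam('side');print(g['eye'],g['Rm'].tolist(),g['fov_y'],g['k1'],g['cx'],g['cy'])
n='side';save(g,n+'0.png',None,1.5)
for q in('casing','plate'):
        print(q,[(np.round(b['box']),round(b['confidence'],2)) for b in bot.find_in(n,q)])
for q,z in(('seat',.07),('pin0',.08),('plate',.075),('keeper_post',.112),('casing',0)):
        print(q,[(np.round(b['location'],1),round(b['confidence'],2),atz(g,b['location'],z)[:2]) for b in bot.spot_point(n,q)])
print(bot.sense())
E
```

```text
269.0336943698331 201.85593944241086
[0.387 0.946 0.722] [[-0.9989818386017749, -0.03483937671508251, 0.028661890620152574], [-0.04304659993521248, 0.545980346483017, -0.8366913717066181], [0.013500976921496762, -0.8370732817886312, -0.546924167081485]] 49.41198148626393 -0.02347391252106113 255.09353688220475 194.38874539900092
casing [(array([256., 265.,  94.,  72.]), 0.94), (array([191., 173.,  75.,  53.]), 0.91), (array([197., 111.,  23.,  49.]), 0.73)]
plate [(array([186., 166.,  54.,  34.]), 0.63), (array([233., 145.,  36.,  18.]), 0.62), (array([301., 161.,  49.,  30.]), 0.56)]
seat [(array([222.3, 182.1]), 0.96, array([ 0.522, -0.112])), (array([292.6, 286.2]), 0.9, array([0.325, 0.303]))]
pin0 [(array([271.8, 265.8]), 0.7, array([0.371, 0.253])), (array([203. , 187.4]), 0.68, array([ 0.572, -0.063])), (array([209.2, 171.6]), 0.62, array([ 0.566, -0.155]))]
plate [(array([214.3, 181.8]), 0.68, array([ 0.544, -0.104])), (array([250.1, 151.1]), 0.67, array([ 0.449, -0.309])), (array([327.1, 172.7]), 0.64, array([ 0.203, -0.181]))]
keeper_post [(array([213.9, 180.1]), 0.64, array([ 0.538, -0.053])), (array([336.5, 283.6]), 0.53, array([0.24 , 0.332])), (array([242.2, 182. ]), 0.48, array([ 0.458, -0.048])), (array([195. , 237.1]), 0.46, array([0.549, 0.201]))]
casing [(array([293.9, 308.2]), 0.75, array([0.318, 0.301])), (array([222.5, 201.3]), 0.68, array([ 0.523, -0.113]))]
{'t': 0.85, 'joints': array([ 1.259,  0.615, -0.013,  1.423,  0.008,  1.103, -0.04 ]), 'qd': array([ 0.001, -0.001,  0.001,  0.001,  0.001, -0.003,  0.001]), 'joint_torque': array([  0.   , -46.908,   0.259, -17.134,   0.01 ,   0.002,  -0.   ]), 'position': array([ 0.183, -0.624,  0.231]), 'tool_rot': array([-3.11 , -0.446, -0.   ]), 'force': array([ 0.617, -0.099,  0.717]), 'moment': array([ 0.048, -0.009, -0.034]), 'grip_force': 0.0, 'gripper_width': 0.08568172583099934}
```

View pics/top1.png

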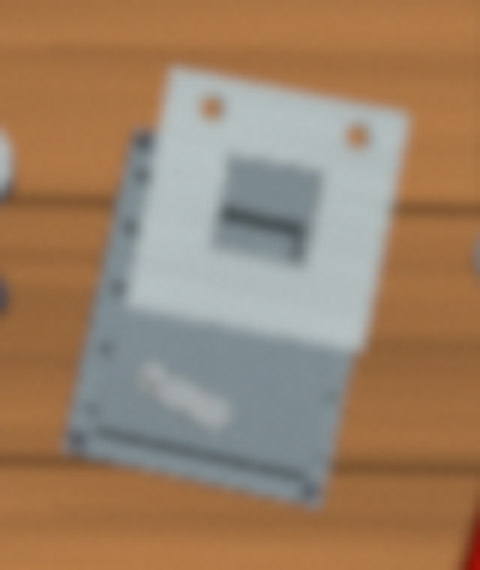

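View pics/side0.png

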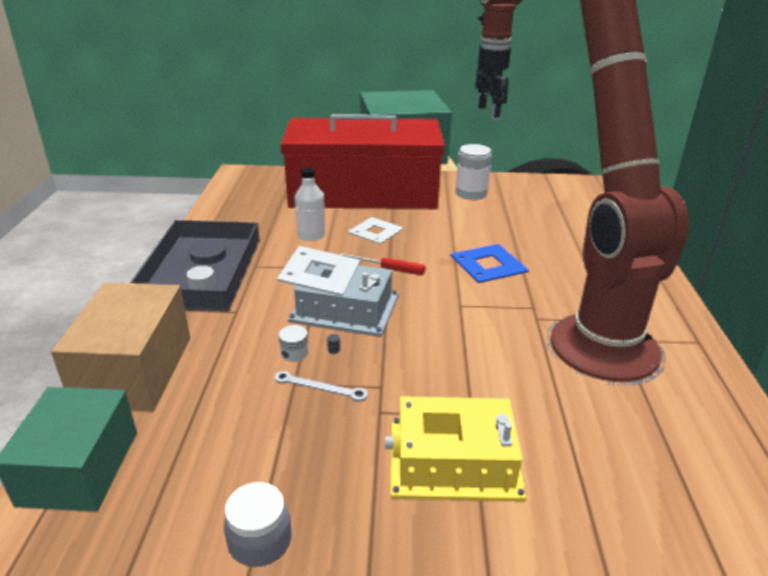

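The top crop shows the plate's holes at crop (211,107) and (357,135). The casing's rear flange corners are at (68,448) and (318,503), and its front-left one at (143,130). In the side view the plate corners sit near (279,283), (340,292), (358,262) and (303,250) on the 1.5x picture. The keeper is at about (370,282).

```bash
cat > fit.py <<'E'
from h import *
from scipy.optimize import least_squares
def casT(p): # x,y,yaw
    return R.from_euler('z',p[2]).as_matrix(),np.array([p[0],p[1],0])
def cas(p,X): Rm,t=casT(p);return np.atleast_2d(X)@Rm.T+t
def plate(c,q,X): # q: plate centre x,y,yaw in casing; leaning on pins
    d=48-(q[0]*1e3-65); a=np.arctan2(10,d) if q[3] else 0
    Rm=R.from_euler('zy',[q[2],-a]).as_matrix()
    X=np.atleast_2d(X)+[.065,0,0]
    return cas(c,X@Rm.T+np.array([q[0],q[1],.07])-R.from_euler('z',q[2]).apply([.065,0,0]))
PC=np.array([[.065,.065,.006],[.065,-.065,.006],[-.065,-.065,.006],[-.065,.065,.006]])
HO=np.array([[.048,.04,.006],[.048,-.04,.006]])
E
python3 - <<'E'
from fit import *
np.set_printoptions(precision=4,suppress=True)
T=cam('top');S=cam('side')
t=lambda x,y:(262+x/6,135+y/6)
s=lambda x,y:(x/1.5,y/1.5)
CF=[(T,t(66,452),(-.12,.075,.01)),(T,t(320,506),(-.12,-.075,.01)),(T,t(137,128),(.075,.075,.01)),
 (S,s(387,330),(-.12,.075,.003)),(S,s(292,323),(.075,.075,.003)),(S,s(398,293),(-.12,-.075,.01)),
 (S,s(386,300),(-.105,.06,.07)) ,(S,s(394,266),(-.105,-.06,.07))]
CF=CF[:6]
f=lambda c:np.concatenate([proj(g,cas(c,X))[0]-p for g,p,X in CF])
r=least_squares(f,[.52,-.11,-.2],loss='soft_l1');c=r.x;print('casing',c,r.fun.reshape(-1,2).tolist())
PF=[(T,t(172,66),PC[0]),(T,t(410,112),PC[1]),(T,t(360,353),PC[2]),(T,t(128,302),PC[3]),(T,t(211,107),HO[0]),(T,t(357,136),HO[1]),
 (S,s(278,283),PC[0]),(S,s(300,249),PC[1]),(S,s(359,262),PC[2]),(S,s(340,292),PC[3])]
f=lambda q:np.concatenate([proj(g,plate(c,[*q,1],X))[0]-p for g,p,X in PF])
r=least_squares(f,[.025,0,0],loss='soft_l1');q=r.x;print('plate',q,r.fun.reshape(-1,2).tolist())
print('post',(cas(c,[-.085,.036,.112])),'pins',cas(c,[[.048,.04,.08],[.048,-.04,.08]]))
np.save('c.npy',c);np.save('q.npy',q)
out=[]
for g,b in((T,(262,135,80,95)),(S,(175,155,100,75))):
    k=5;x,y,w,h=b;im=cv2.resize(g['image'][y:y+h,x:x+w,::-1],None,fx=k,fy=k,interpolation=cv2.INTER_CUBIC)
    d=lambda P,col:cv2.polylines(im,[np.int32((proj(g,P)-[x,y]+.5)*k)],True,col,1)
    for z,a in((.01,.015),(.07,0)):
        d(cas(c,[[-.105-a,.06+a,z],[.06+a,.06+a,z],[.06+a,-.06-a,z],[-.105-a,-.06-a,z]]),(0,0,255))
    d(plate(c,[*q,1],PC),(0,255,0));d(plate(c,[*q,1],HO),(0,255,0));d(cas(c,[[-.085,0,.08],[-.085,.036,.084],[-.085,.036,.112]]),(255,0,0))
    out.append(cv2.copyMakeBorder(im,0,480-im.shape[0],0,0,0) if im.shape[0]<480 else im[:480])
cv2.imwrite('pics/fit.png',cv2.hconcat(out)[:, :]);print(cv2.hconcat(out).shape)
E
python3 -c "
import cv2;a=cv2.imread('pics/fit.png');cv2.imwrite('pics/fit.png',cv2.resize(a,(int(a.shape[1]*.88),int(a.shape[0]*.88))))"
```

```text
casing [ 0.5189 -0.0992 -0.1562] [[-0.10316309599812712, 1.6224693961347612], [1.165728351123846, 0.45214189133997706], [-1.9291439682154987, -0.2860369320751204], [-0.768398851277766, 2.789910417234637], [-2.7431820919300947, -1.2214954259563626], [1.1906021640721747, -2.506568258547702]]
plate [ 0.0309 -0.0066 -0.024 ] [[-0.13074562538025702, -0.13807268063374067], [-0.2543951027407729, 0.20228454429255294], [-0.20848922410038995, -0.4378967532554441], [-0.8958117919181063, 0.04811009636168251], [-0.10189423110784901, -0.24290651191475376], [-0.11704746058217097, -0.14840343291581348], [-0.44853822843882085, -4.347602641487157], [-0.11675082351294463, -2.9364620649616597], [0.7491406881749754, -2.145376846486414], [1.8591517051641233, 0.23655325551746387]]
post [[ 0.4405 -0.0504  0.112 ]] pins [[ 0.5725 -0.0671  0.08  ]
 [ 0.5601 -0.1461  0.08  ]]
(480, 900, 3)
```

View pics/fit.png

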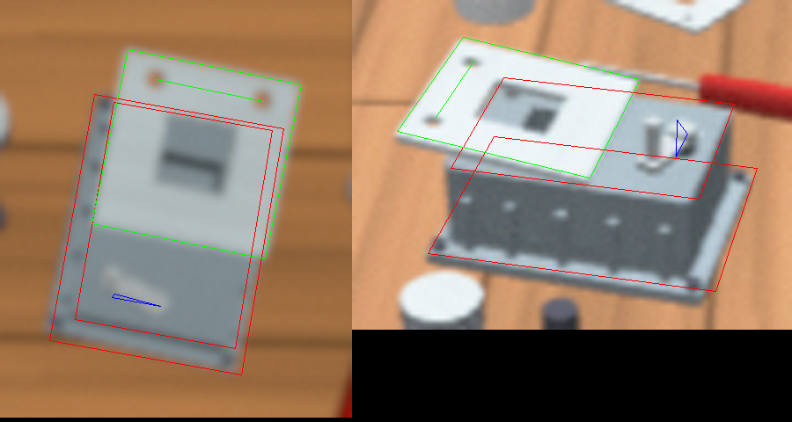

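The plate outline fits well in both views. The casing picks were off, so I refit the casing with the corners and corner bolts that show clearly here.

```bash

python3 - <<'E'
from fit import *
np.set_printoptions(precision=4,suppress=True)
T=cam('top');S=cam('side')
t=lambda x,y:(262+x/6-.5+.08,135+y/6-.5+.08)
s=lambda x,y:(175+(x-352)/4.4-.4,155+y/4.4-.4)
B=lambda a,b,z:(a,b,z)
CF=[(T,t(75,440),(-.12,.075,.012),(1,-1,0)),(T,t(311,491),(-.12,-.075,.012),(1,1,0)),(T,t(143,139),(.075,.075,.012),(-1,-1,0)),
 (S,s(428,260),(.075,.075,0),(0,0,0)),(S,s(703,301),(-.12,.075,0),(0,0,0)),(S,s(748,172),(-.12,-.075,.01),(0,0,0)),
 (S,s(688,199),(-.105,.06,.07),(0,0,0)),(S,s(733,102),(-.105,-.06,.07),(0,0,0)),(S,s(693,284),(-.12,.075,.012),(1,-1,0)),(S,s(740,177),(-.12,-.075,.012),(1,1,0)),(S,s(441,243),(.075,.075,.012),(-1,-1,0))]
f=lambda c:np.concatenate([proj(g,cas(c,np.array(X)+c[3]*np.array(o)))[0]-p for g,p,X,o in CF])
r=least_squares(f,[.52,-.11,-.2,.007],loss='soft_l1');c=r.x;print('casing',c,r.fun.reshape(-1,2).round(1).tolist())
c=c[:3]
t0=lambda x,y:(262+x/6-.42,135+y/6-.42)
PF=[(T,t(172,66),PC[0]),(T,t(410,112),PC[1]),(T,t(360,353),PC[2]),(T,t(128,302),PC[3]),(T,t(211,107),HO[0]),(T,t(357,136),HO[1]),
 (S,s(396,134),PC[0]),(S,s(463,37),PC[1]),(S,s(640,81),PC[2]),(S,s(590,178),PC[3]),(S,s(432,120),HO[0]),(S,s(471,62),HO[1])]
f=lambda q:np.concatenate([proj(g,plate(c,[*q,1],X))[0]-p for g,p,X in PF])
r=least_squares(f,[.025,0,0],loss='soft_l1');q=r.x;print('plate in casing',q,r.fun.reshape(-1,2).round(1).tolist())
print('post',(cas(c,[-.085,.036,.112])),proj(S,cas(c,[-.085,.036,.112])),'pins',cas(c,[[.048,.04,.08],[.048,-.04,.08]]))
np.save('c.npy',c);np.save('q.npy',q)
p=bot.sense();Rt=R.from_rotvec(p['tool_rot']).as_matrix();print(Rt)
# target 1: tool y along casing x, over the -y side
print('tool x yaw',np.arctan2(Rt[1,0],Rt[0,0]))
E
```

```text
casing [ 0.5219 -0.0995 -0.1927  0.0088] [[0.9, 0.1], [-0.2, -0.1], [0.5, -0.3], [-1.5, 0.5], [0.5, 1.3], [1.5, -0.1], [0.3, 0.5], [-0.4, 1.1], [0.6, -0.5], [-0.0, -0.7], [-0.8, -0.2]]
plate in casing [ 0.0286 -0.0048  0.016 ] [[-0.1, 0.1], [-0.1, 0.3], [0.1, -0.3], [-0.7, 0.3], [0.0, -0.0], [0.0, -0.0], [-0.0, -0.3], [-0.3, 0.2], [-0.3, -0.5], [-0.4, 0.0], [0.4, -0.3], [0.5, -0.4]]
post [[ 0.4454 -0.0479  0.112 ]] [[246.5051 182.2278]] pins [[ 0.5767 -0.0694  0.08  ]
 [ 0.5614 -0.1479  0.08  ]]
[[ 0.9597  0.281   0.    ]
 [ 0.281  -0.9597  0.0001]
 [ 0.0001 -0.     -1.    ]]
tool x yaw 0.2848254949844759
```

Call:
jog_arm(moves=[[[0,0,-0.8],[0,0,-1]],[[0,0,-0.8],[0,0,-1]],[[0,0,-0.8],[0,0,-1]],[[0,0,-0.8],[0,0,-1]],[[0,0,-0.8],[0,0,-1]],[[0,0,-0.8],[0,0,-1]],[[0,0,-0.8],[0,0,-1]],[[0,0,-0.8],[0,0,-1]],[[0,0,-0.8],[0,0,-1]],[[0,0,-0.8],[0,0,-1]]], claw=1)

```text
t: 1.88
position: [0.1824, -0.6237, 0.3922]
tool_rot: [2.511, 1.888, -0.0]
force: [-0.3, -0.2, -0.6]
gripper_width: 0.0848
grip_force: 0.0
```

```bash
cat > go.py <<'E'
# go.py x y z th(casing-frame target, tool x yaw in casing frame): prints tool-axis totals in move units
import sys
from fit import *
np.set_printoptions(precision=3,suppress=True)
def need(x,y,z,th):
    c=np.load('c.npy');s=bot.sense();Rt=R.from_rotvec(s['tool_rot'])
    a=th+c[2];Rg=R.from_matrix([[np.cos(a),np.sin(a),0],[np.sin(a),-np.cos(a),0],[0,0,-1]])
    d=cas(c,[x,y,z])[0]-s['position']
    loc=R.from_euler('z',-c[2]).apply(s['position']-[c[0],c[1],0])
    print('t',s['t'],'pos',s['position'],'cas',loc,'F',s['force'],'w',s['gripper_width'])
    print('shift units (20mm)',Rt.inv().apply(d)/.02,'if turned first',Rg.inv().apply(d)/.02,'turn units',(Rt.inv()*Rg).as_rotvec()/.1)
if __name__=='__main__': need(*map(float,sys.argv[1:]))
E
python3 go.py .0286 -.101 .2 1.571
```

```text
t 1.8833 pos [ 0.182 -0.624  0.392] cas [-0.233 -0.58   0.392] F [-0.311 -0.193 -0.612] w 0.08482242581540592
shift units (20mm) [24.992 10.904  9.606] if turned first [23.925 13.077  9.609] turn units [-0.001  0.001 -0.888]
```

Call:
jog_arm(moves=[[[1,0.44,0],[0,0,0]],[[1,0.44,0],[0,0,0]],[[1,0.44,0],[0,0,0]],[[1,0.44,0],[0,0,0]],[[1,0.44,0],[0,0,0]],[[1,0.44,0],[0,0,0]],[[1,0.44,0],[0,0,0]],[[1,0.44,0],[0,0,0]],[[1,0.44,0],[0,0,0]],[[1,0.44,0],[0,0,0]]])

```text
t: 2.72
position: [0.3239, -0.4558, 0.3915]
tool_rot: [2.515, 1.882, -0.0]
force: [0.4, 0.5, 0.2]
gripper_width: 0.0855
grip_force: 0.0
```

Call:
jog_arm(moves=[[[1,0.44,0],[0,0,0]],[[1,0.44,0],[0,0,0]],[[1,0.44,0],[0,0,0]],[[1,0.44,0],[0,0,0]],[[1,0.44,0],[0,0,0]],[[1,0.44,0],[0,0,0]],[[1,0.44,0],[0,0,0]],[[1,0.44,0],[0,0,0]],[[1,0.44,0],[0,0,0]],[[1,0.44,0],[0,0,0]]])

```text
t: 3.55
position: [0.4648, -0.2889, 0.3915]
tool_rot: [2.515, 1.882, -0.0]
force: [0.5, -0.2, -0.1]
gripper_width: 0.0855
grip_force: 0.0
```

Call:
jog_arm(moves=[[[1,0.44,1],[0,0,0]],[[1,0.44,1],[0,0,0]],[[1,0.44,1],[0,0,0]],[[0,0,1],[0,0,-0.9]],[[0,0,1],[0,0,0]],[[0,0,1],[0,0,0]],[[0,0,1],[0,0,0]],[[0,0,1],[0,0,0]],[[0,0,1],[0,0,0]],[[0,0,0],[0,0,0]]])

```text
t: 4.38
position: [0.5038, -0.239, 0.2075]
tool_rot: [-2.422, -1.989, 0.007]
force: [-1.1, -0.2, -0.4]
gripper_width: 0.0854
grip_force: 0.0
```

```bash
python3 go.py .0286 -.101 .1 1.571
```

```text
t 4.3833 pos [ 0.504 -0.239  0.208] cas [ 0.009 -0.14   0.208] F [-1.137 -0.171 -0.351] w 0.08544186059380048
shift units (20mm) [1.967 1.022 5.371] if turned first [1.971 0.984 5.376] turn units [-0.083 -0.015 -0.036]
```

Call:
jog_arm(moves=[[[0,1,1],[-0.08,0,0]],[[0,0,1],[0,0,0]],[[0.2,0,1],[0,0,0]],[[0.2,0,1],[0,0,0]],[[0.2,0,1],[0,0,0]],[[0,0,0.4],[0,0,0]],[[0,0,0],[0,0,0]]])

```text
t: 4.97
position: [0.5285, -0.2316, 0.1023]
tool_rot: [2.425, 1.992, 0.006]
force: [-0.3, -0.6, 0.3]
gripper_width: 0.0852
grip_force: 0.0
```

```bash
python3 - <<'E'
from go import *
need(.0286,-.101,.06,1.571)
a=cam('side');b=cam('top');c=np.load('c.npy')
p=bot.sense()['position'];Rt=R.from_rotvec(bot.sense()['tool_rot']).as_matrix()
for g in(a,b):print(g['name'],[proj(g,p+Rt@[0,e,z])[0] for e in(-.05,.05) for z in(0,-.013)])
k=5;A=cv2.resize(a['image'][120:230,170:270,::-1],None,fx=4,fy=4,interpolation=2);B=cv2.resize(b['image'][125:235,262:362,::-1],None,fx=4,fy=4,interpolation=2)
cv2.imwrite('pics/p1.png',cv2.hconcat([A,B]))
E
```

```text
t 4.9667 pos [ 0.529 -0.232  0.102] cas [ 0.032 -0.128  0.102] F [-0.304 -0.608  0.311] w 0.08521747496930297
shift units (20mm) [ 1.369 -0.173  2.116] if turned first [ 1.37  -0.158  2.116] turn units [ 0.051 -0.004 -0.031]
side [array([238.597, 155.149]), array([238.603, 151.482]), array([208.535, 151.06 ]), array([208.381, 147.423])]
top [array([342.005, 190.106]), array([342.771, 189.695]), array([348.413, 159.586]), array([349.241, 158.86 ])]
```

View pics/p1.png

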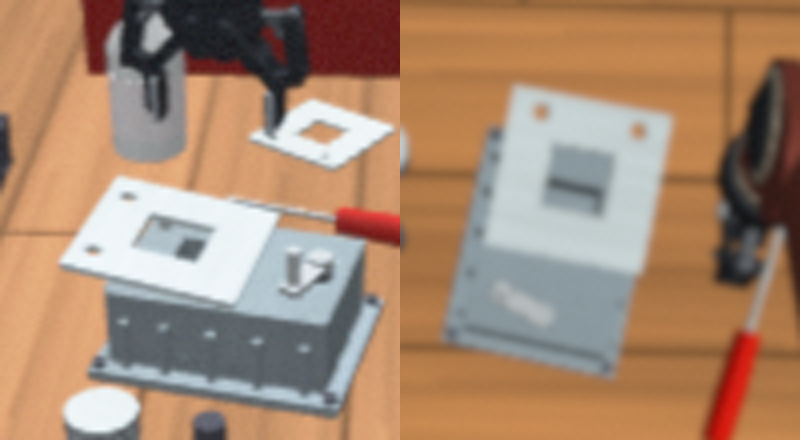

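The side crop shows the open fingertips at (155,117) and (273,135), roughly 6 mm above the reported TCP height. They are behind the plate's -y edge with nothing in between. I now lower and push sideways gently.

Call:
jog_arm(moves=[[[0,-0.15,1],[0.05,0,-0.03]],[[0,0,1],[0,0,0]],[[0.5,0,0.1],[0,0,0]],[[0.5,0,0],[0,0,0]],[[0.4,0,0],[0,0,0]],[[0.2,0,0],[0,0,0]],[[0.2,0,0],[0,0,0]],[[0.2,0,0],[0,0,0]],[[0,0,0],[0,0,0]]])

```text
t: 5.82
position: [0.5348, -0.1909, 0.062]
tool_rot: [2.421, 1.997, 0.005]
force: [-0.9, 0.2, 0.1]
gripper_width: 0.0859
grip_force: 0.0
```

```bash
python3 go.py .0286 -.076 .06 1.571
```

```text
t 5.8167 pos [ 0.535 -0.191  0.062] cas [ 0.03  -0.087  0.062] F [-0.903  0.163  0.058] w 0.08593482282158561
shift units (20mm) [ 0.562 -0.077  0.1  ] if turned first [ 0.562 -0.077  0.1  ] turn units [ 0.042 -0.005  0.009]
```

Call:
jog_arm(moves=[[[0.1,0,0.1],[0,0,0]],[[0.1,0,0],[0,0,0]],[[0.1,0,0],[0,0,0]],[[0.1,0,0],[0,0,0]],[[0,0,0],[0,0,0]]])

```text
t: 6.23
position: [0.5353, -0.1841, 0.0591]
tool_rot: [2.424, 1.996, 0.002]
force: [-1.8, -0.5, -0.3]
gripper_width: 0.0856
grip_force: 0.2
```

Call:
jog_arm(moves=[[[0.1,0,0],[0,0,0]],[[0.06,0,0],[0,0,0]],[[0,0,0],[0,0,0]]])

```text
t: 6.48
position: [0.5363, -0.1808, 0.0593]
tool_rot: [2.423, 1.996, 0.003]
force: [-0.0, 0.3, -0.6]
gripper_width: 0.0855
grip_force: 0.4
```

```bash
cat >look.py <<'E'
import sys
from go import *
# refit plate by hole/edge: overlay of seated prediction and hole detection (dark/brown blobs inside bright plate)
need(.0286,-.076,.06,1.571)
a=cam('side');b=cam('top');c=np.load('c.npy')
out=[]
for g,(x,y,w,h) in((a,(175,150,75,70)),(b,(270,140,75,70))):
    k=5.3;im=cv2.resize(g['image'][y:y+h,x:x+w,::-1],None,fx=k,fy=k,interpolation=2)
    for P in cas(c,[[.048,.04,.08],[.048,-.04,.08],[-.085,0,.084]]):
        u=(proj(g,P)[0]-[x,y]+.5)*k;cv2.drawMarker(im,tuple(np.int32(u)),(0,0,255),0,8)
    P=cas(c,[[s*.065,t*.065,.076] for s,t in((1,1),(1,-1),(-1,-1),(-1,1))])
    cv2.polylines(im,[np.int32((proj(g,P)-[x,y]+.5)*k)],True,(0,255,0),1);out.append(im)
cv2.imwrite('pics/'+sys.argv[1],cv2.hconcat(out))
E
python3 look.py p2.png
```

```text
t 6.4833 pos [ 0.536 -0.181  0.059] cas [ 0.03  -0.077  0.059] F [-0.004  0.254 -0.57 ] w 0.08554788894218691
shift units (20mm) [ 0.054 -0.054 -0.037] if turned first [ 0.054 -0.054 -0.037] turn units [ 0.029 -0.002 -0.004]
```

View pics/p2.png

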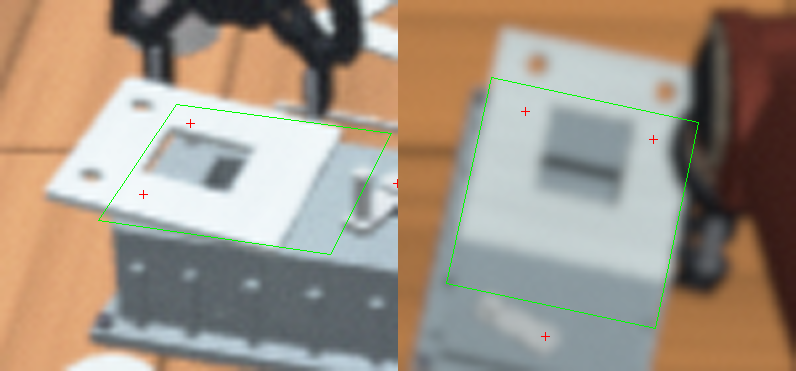

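The side and top crops show the holes at (92,174) and (142,104), and at (537,63) and (665,92). Each sits straight along casing +x from its pin mark, so the sideways position is right within about 1 mm. I now move round to the +x edge.

Call:
jog_arm(moves=[[[-1,0,0],[0,0,0]],[[-0.5,0,-1],[0,0,0]],[[0,0,-1],[0,0,0]],[[0,1,-1],[0,0,0]],[[0,1,-1],[0,0,0]],[[0,1,0],[0,0,0]],[[0,1,0],[0,0,0]],[[0,1,0],[0,0,0]],[[0,0,0],[0,0,1]],[[0,0,0],[0,0,1]]])

```text
t: 7.42
position: [0.6298, -0.2291, 0.1393]
tool_rot: [2.615, 1.738, 0.007]
force: [-0.2, 0.2, 0.1]
gripper_width: 0.0856
grip_force: 0.0
```

Call:
jog_arm(moves=[[[0,0,0],[0,0,1]],[[0,0,0],[0,0,1]],[[0,0,0],[0,0,1]],[[0,0,0],[0,0,1]],[[0,0,0],[0,0,1]],[[0,0,0],[0,0,1]],[[0,0,0],[0,0,1]],[[0,0,0],[0,0,1]],[[0,0,0],[0,0,1]],[[0,0,0],[0,0,1]]])

```text
t: 8.25
position: [0.6289, -0.2289, 0.1396]
tool_rot: [-3.13, -0.272, -0.006]
force: [0.5, 0.7, -0.2]
gripper_width: 0.0852
grip_force: 0.0
```

```bash
python3 go.py .125 0 .06 0
```

```text
t 8.25 pos [ 0.629 -0.229  0.14 ] cas [ 0.13  -0.107  0.14 ] F [ 0.518  0.662 -0.193] w 0.0852085448281405
shift units (20mm) [ 1.671 -5.058  3.984] if turned first [-0.236 -5.326  3.979] turn units [-0.004 -0.037  3.661]
```

Call:
jog_arm(moves=[[[0,0,0],[0,0,0.9]],[[0,0,0],[0,0,0.9]],[[0,0,0],[0,0,0.9]],[[0,0,0],[0,0,0.96]],[[0,-0.9,0],[0,0,0]],[[0,-0.9,0],[0,0,0]],[[0,-0.9,0],[0,0,0]],[[0,-0.9,0],[0,0,0]],[[0,-0.9,0],[0,0,0]],[[0,-0.8,0],[0,0,0]]])

```text
t: 9.08
position: [0.6488, -0.1231, 0.1396]
tool_rot: [-3.126, 0.293, -0.006]
force: [-0.1, 0.5, 0.6]
gripper_width: 0.0853
grip_force: 0.0
```

Call:
jog_arm(moves=[[[0,0,1],[0,0,0]],[[0,0,1],[0,0,0]],[[0,0,1],[0,0,0]],[[0,0,0.95],[0,0,0]],[[0,0,0],[0,0,0]]])

```text
t: 9.5
position: [0.6456, -0.124, 0.0563]
tool_rot: [-3.126, 0.294, 0.008]
force: [-0.7, 0.3, -0.1]
gripper_width: 0.0855
grip_force: 0.0
```

```bash
python3 go.py .076 0 .062 0
```

```text
t 9.5 pos [ 0.646 -0.124  0.056] cas [ 0.126 -0.     0.056] F [-0.65   0.335 -0.14 ] w 0.0855238986063703
shift units (20mm) [-2.506 -0.033 -0.27 ] if turned first [-2.505 -0.02  -0.283] turn units [-0.01   0.053  0.052]
```

Call:
jog_arm(moves=[[[-0.4,0,-0.25],[0,0.05,0.05]],[[-0.4,0,0],[0,0,0]],[[-0.2,0,0],[0,0,0]],[[-0.15,0,0],[0,0,0]],[[-0.15,0,0],[0,0,0]],[[-0.15,0,0],[0,0,0]],[[-0.15,0,0],[0,0,0]],[[-0.15,0,0],[0,0,0]],[[0,0,0],[0,0,0]]])

```text
t: 10.25
position: [0.6136, -0.1187, 0.0654]
tool_rot: [3.126, -0.303, 0.011]
force: [-0.1, 0.3, -0.5]
gripper_width: 0.0854
grip_force: 0.0
```

Call:
jog_arm(moves=[[[-0.15,0,0],[0,0,0]],[[-0.15,0,0],[0,0,0]],[[-0.1,0,0],[0,0,0]],[[0,0,0],[0,0,0]]])

```text
t: 10.58
position: [0.6057, -0.1172, 0.0653]
tool_rot: [3.126, -0.303, 0.011]
force: [0.5, 0.5, -0.3]
gripper_width: 0.0853
grip_force: 0.0
```

```bash
python3 look.py p3.png
```

```text
t 10.5833 pos [ 0.606 -0.117  0.065] cas [ 0.086 -0.001  0.065] F [ 0.531  0.459 -0.258] w 0.08527355337942488
shift units (20mm) [-2.847  3.735  0.242] if turned first [-3.733 -2.848  0.263] turn units [  0.055  -0.056 -15.715]
```

View pics/p3.png

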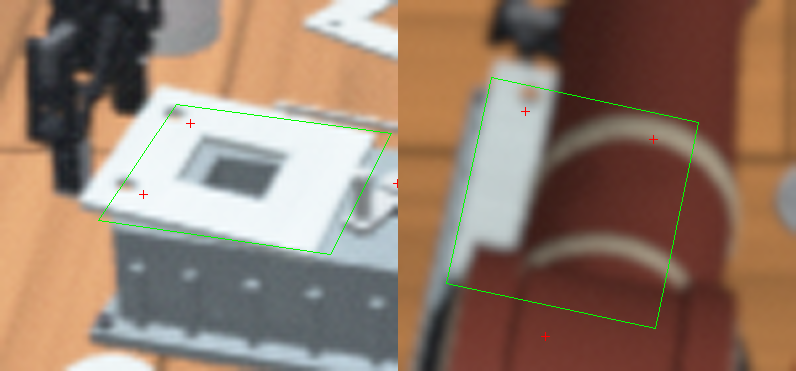

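The side crop shows the holes at (127,183) and (174,113), with both pins about 9 mm further along the push direction. I continue slowly.

Call:
jog_arm(moves=[[[-0.1,0,0],[0,0,0]],[[-0.1,0,0],[0,0,0]],[[-0.1,0,0],[0,0,0]],[[0,0,0],[0,0,0]]])

```text
t: 11.02
position: [0.5999, -0.116, 0.0652]
tool_rot: [3.126, -0.303, 0.011]
force: [0.1, -0.4, 0.2]
gripper_width: 0.0852
grip_force: 0.0
```

Call:
jog_arm(moves=[[[-0.1,0,0],[0,0,0]],[[-0.05,0,0],[0,0,0]],[[0,0,0],[0,0,0]]])

```text
t: 11.27
position: [0.5969, -0.1155, 0.0652]
tool_rot: [3.126, -0.303, 0.011]
force: [0.3, 0.3, 0.3]
gripper_width: 0.0855
grip_force: 0.0
```

```bash
python3 look.py p4.png
```

```text
t 11.2667 pos [ 0.597 -0.115  0.065] cas [ 0.077 -0.001  0.065] F [0.263 0.311 0.254] w 0.08548145167234435
shift units (20mm) [-2.4    3.734  0.243] if turned first [-3.733 -2.401  0.26 ] turn units [  0.055  -0.056 -15.715]
```

View pics/p4.png

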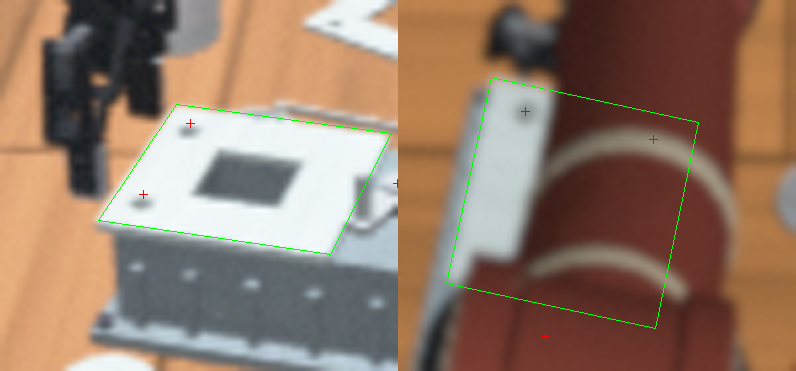

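The side crop shows the plate exactly on the seated outline, flat, with its holes at (142,203) and (189,130) over the pins. I back off, shut the fingers and go round to the keeper.

Call:
jog_arm(moves=[[[0.5,0,0],[0,0,0]],[[1,0,0],[0,0,0]],[[0,0,-1],[0,0,0]],[[0,0,-1],[0,0,0]],[[0,0,-1],[0,0,0]],[[0,0,-1],[0,0,0]],[[0,0,-1],[0,0,0]],[[-1,0,0],[0,0,0]],[[-1,0,0],[0,0,0]],[[-1,0,0],[0,0,0]]])

```text
t: 12.2
position: [0.5667, -0.1096, 0.1654]
tool_rot: [3.126, -0.303, 0.014]
force: [0.4, -0.1, -0.7]
gripper_width: 0.0854
grip_force: 0.0
```

Call:
jog_arm(moves=[[[-1,-0.3,0],[0,0,0]],[[-1,-0.3,0],[0,0,0]],[[-1,-0.3,0],[0,0,0]],[[-1,-0.3,0],[0,0,0]],[[-1,-0.3,0],[0,0,0]],[[-1,-0.3,0],[0,0,0]],[[-1,-0.3,0],[0,0,0]],[[-0.8,0,0],[0,0,0]],[[0,0,0],[0,0,0]]], claw=-1, force=20)

```text
t: 12.95
position: [0.4184, -0.0375, 0.1636]
tool_rot: [3.127, -0.301, 0.005]
force: [0.0, -0.3, 0.2]
gripper_width: -0.0003
grip_force: 0.0
```

```bash
python3 - <<'E'
from go import *
need(-.112,.042,.092,0)
for n in('top','side'):
    g=cam(n);c=np.load('c.npy')
    print(n,[(b['location'],b['confidence'],R.from_euler('z',-c[2]).apply(atz(g,b['location'],.112)-[c[0],c[1],0])) for b in bot.spot_point(n,'keeper_post')])
E
```

```text
t 12.95 pos [ 0.418 -0.037  0.164] cas [-0.114  0.041  0.164] F [ 0.021 -0.313  0.199] w -0.00028975534391392126
shift units (20mm) [ 0.064 -0.05   3.581] if turned first [ 0.076 -0.05   3.581] turn units [-0.    -0.034  0.01 ]
top [([163.7, 264.7], 0.58, array([-0.363,  0.366,  0.112]))]
side [([195.2, 237.1], 0.6, array([-0.031,  0.3  ,  0.112])), ([244.4, 181.4], 0.55, array([-0.078,  0.033,  0.112])), ([335.1, 283.6], 0.45, array([-0.357,  0.37 ,  0.112]))]
```

The side camera puts the post at casing (-78, 33) mm, which agrees with the given 36 mm radius. I lower behind it and push round the arc.

Call:
jog_arm(moves=[[[0,0,1],[0,0,0]],[[0,0,1],[0,0,0]],[[0,0,1],[0,0,0]],[[0,0,0.5],[0,0,0]],[[0.5,0,0],[0,0,0]],[[0.5,0.1,0],[0,0,0]],[[0.35,0,0],[0,0,0]],[[0.35,0,0],[0,0,0]],[[0,0,0],[0,0,0]]])

```text
t: 13.9
position: [0.4574, -0.0477, 0.0939]
tool_rot: [3.126, -0.304, 0.015]
force: [0.1, 0.1, -0.2]
gripper_width: -0.0001
grip_force: 0.0
```

Call:
jog_arm(moves=[[[0.3,0.1,0],[0,0,0]],[[0.3,0.1,0],[0,0,0]],[[0.25,0.14,0],[0,0,0]],[[0.25,0.14,0],[0,0,0]],[[0.15,0.18,0],[0,0,0]],[[0.15,0.19,0],[0,0,0]],[[0.1,0.15,0],[0,0,0]],[[0,0,0],[0,0,0]]])

```text
t: 14.57
position: [0.4826, -0.0731, 0.0946]
tool_rot: [3.126, -0.304, 0.016]
force: [0.6, 0.7, -0.5]
gripper_width: 0.0004
grip_force: 0.1
```

```bash
python3 go.py -.049 .0195 .092 0
```

```text
t 14.5667 pos [ 0.483 -0.073  0.095] cas [-0.044  0.018  0.095] F [ 0.55   0.69  -0.514] w 0.0003559394007495159
shift units (20mm) [-0.267 -0.057  0.125] if turned first [-0.266 -0.057  0.128] turn units [-0.002 -0.104 -0.012]
```

Call:
jog_arm(moves=[[[-0.15,0.05,0],[0,0,0]],[[-0.05,0.1,0],[0,0,0]],[[0,0.1,0],[0,0,0]],[[0,0,0],[0,0,0]]])

```text
t: 14.9
position: [0.4795, -0.0732, 0.0949]
tool_rot: [-3.124, 0.297, -0.022]
force: [4.4, 7.0, -0.7]
gripper_width: -0.0002
grip_force: 3.7
```

```bash
python3 look.py p5.png
```

```text
t 14.9 pos [ 0.48  -0.073  0.095] cas [-0.047  0.018  0.095] F [ 4.372  6.97  -0.655] w -0.00018909313960392557
shift units (20mm) [3.727 4.702 1.773] if turned first [-4.683  3.763  1.745] turn units [  0.07   -0.145 -15.681]
```

View pics/p5.png

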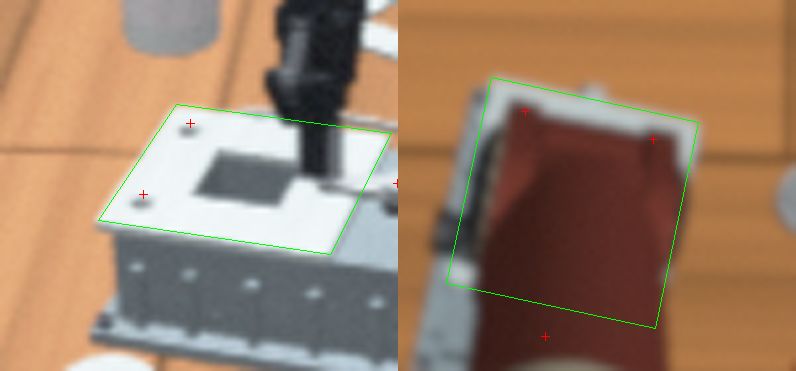

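The keeper arm now lies over the plate's edge, from (395,200) to (320,183), and the force has risen. I push slightly more to confirm the stop, then retreat.

Call:
jog_arm(moves=[[[0,0.1,0],[0,0,0]],[[0,0.1,0],[0,0,0]],[[0,0,0],[0,0,0]]])

```text
t: 15.25
position: [0.4795, -0.0736, 0.0949]
tool_rot: [-3.12, 0.292, -0.023]
force: [6.2, 13.1, -1.7]
gripper_width: 0.0
grip_force: 6.7
```

Call:
jog_arm(moves=[[[0,-0.5,0],[0,0,0]],[[0,-0.5,0],[0,0,0]],[[0,-1,-0.5],[0,0,0]],[[0,-1,-1],[0,0,0]],[[0,-1,-1],[0,0,0]],[[0,-1,-1],[0,0,0]],[[0,-1,-1],[0,0,0]],[[0,-1,-1],[0,0,0]],[[0,-1,-1],[0,0,0]],[[0,-1,-1],[0,0,0]]])

```text
t: 16.08
position: [0.5084, 0.0965, 0.2451]
tool_rot: [3.124, -0.304, 0.011]
force: [1.1, -0.8, -0.4]
gripper_width: -0.0001
grip_force: 0.0
```

Call:
jog_arm(moves=[[[0,-1,-0.5],[0,0,0]],[[0,-1,0],[0,0,0]],[[0,-1,0],[0,0,0]],[[0,-1,0],[0,0,0]],[[0,0,0],[0,0,0]]])

```text
t: 16.5
position: [0.5237, 0.1797, 0.2538]
tool_rot: [-3.126, 0.293, -0.011]
force: [-1.3, 0.2, 0.8]
gripper_width: -0.0002
grip_force: 0.0
```

```bash
python3 look.py p6.png
```

```text
t 16.5 pos [0.524 0.18  0.254] cas [-0.052  0.274  0.254] F [-1.282  0.173  0.833] w -0.00015765598347431233
shift units (20mm) [ 3.848 17.563  9.675] if turned first [-17.519   4.014   9.688] turn units [  0.037  -0.073 -15.652]
```

View pics/p6.png

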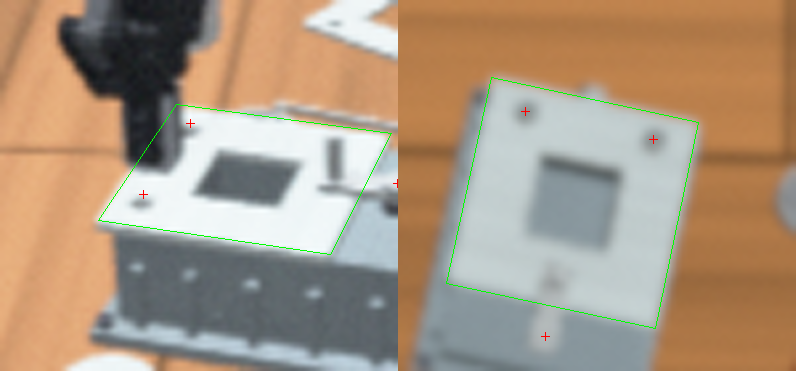

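The plate lies flat on the seated outline with grey pins in both holes, at (525,111) and (653,139). The keeper points to casing +x over the plate's edge, from (545,340) to (552,275). It stopped hard at 13 N with no further motion, and the arm is clear.

```bash
python3 -c "
from station import bot
print(bot.finish_job())"
```

```text
the job is handed in; nothing more can be done
None
```

The plate is seated flat over both pins, the keeper is turned to its stop over the plate's edge, and the job is handed in at about 17 s.

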